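Pack the pizza wheel away and bolt the kit chest

TASK

Pack up the kit chest for the road: lay the pizza wheel that was left on top of the chest down inside the open half (do not drop it in), shut the lid, slide the barrel bolt fully across into the keeper on the lid, then turn its handle down into the notch so that the lid is locked. Leave everything else standing where it is.

Things in the scene. Friction and masses are not known exactly. Their poses are not given: they have to be found in the camera images.
- chest: Fixed plywood kit chest, 340 (x) by 460 (y) by 140 mm high. Origin: centre of its underside; x away from the robot at yaw 0, y to the left. Right half (y < 0): a fixed deck, top at z = 140. Left half: an open bay under the lid, inside x -158 to 158, y 0 to 218, floor z = 12, rim z = 128. The barrel bolt stands on the deck along x = 0. A tin fills the bay's far end beyond about x = 70.
- lid (a joint): Flat plywood lid of the bay, 340 by 228 by 12 mm. 0 = shut, top flush with the deck; opens to the left, to 2.0 rad; past 1.57 it leans outwards, away from the bay. It starts wide open. Stiff hinge (about 1 N m): it stays where it is left; about 5 to 10 N near its free edge moves it.
- lid_edge (a point): Middle of the lid's free edge, on its outer (top) face; when shut at x = 0, y = 2, z = 140 mm of the chest. Beside it, 9 to 29 mm in from the edge, a steel keeper that takes the bolt stands 29 mm up from that face, 28 mm wide (chest x from -14 to 14), with feet out to 30 mm either side; the rest of the face is flat.
- lid_hinge (a point): Middle of the lid's hinge line, which runs along the chest's x: x = 0, y = 230, z = 140 mm of the chest. The lid's outer face turns about this line; its free edge is 228 mm from it.
- bolt (a joint): Slide of the steel barrel bolt (rod 12 mm thick, round end, axis 15 mm over the deck) along the chest's +y towards the lid. 0 = fully drawn back; 0.070 m = fully across, against its stop. Friction about 2.5 N; it stays where it is left. Starts within 20 mm of fully back, clear of the lid. It enters the keeper only when the lid is shut.
- bolt_handle (a joint): Turn of the bolt's handle about the bolt's axis. 0 = upright through the slot along the barrel's top; 1.55 rad = turned down towards the chest's -x, level in a notch. The slot holds it within about 0.25 rad of upright except at two 15 mm wide notches, at bolt = 0 and bolt = 0.070. About 1 N at the knob turns it; it stays where it is left. Starts about upright.
- bolt_knob (a point): Centre of the ball knob (18 mm diameter) at the handle's end, 42 mm from the bolt's axis; the shank is 8 mm thick. Upright, it is 57 mm over the deck; turned down, 15 mm over the deck.
- lock_notch (a point): Point on the bolt's axis at the locking notch, where the handle's foot is when the bolt is fully across: x = 0, y = -45, z = 155 mm of the chest. The barrel round the bolt is 32 mm wide, up to 27 mm over the deck, y = -140 to -12 mm of the chest, on a 46 mm wide base plate.
- pizza_wheel: Pizza wheel (round cutter) lying flat on the deck, on the robot's side of the bolt, blade roughly towards the lid; 180 mm long, about 160 g. Origin: on its long axis, half-way up (11 mm over what it lies on), near its centre of mass; x points to the blade. Wooden handle 26 wide, 22 high, x = -90 to 10 mm; level steel blade, a 70 mm disc 3 mm thick centred at x = 55 mm.
- pepper_mill: Wooden pepper mill, 50 mm diameter, 172 mm high, standing on the deck on the far side of the bolt; origin under its centre. Leave it.
- shaker: Steel shaker, 46 mm diameter, 82 mm high, standing on the deck on the far side of the bolt; it may have changed places with the mill; origin under its centre. Leave it.
- tin: Grey tin with a steel lid, 79 (x) by 154 (y) by 84 mm, standing in the far end of the open bay; origin under its centre. Leave it.
- oil_bottle: Green glass bottle, 64 mm diameter, 230 mm high, on the table to the right of the chest; origin under its centre. Leave it.
- sauce_jar: Dark red jar, 76 mm diameter, 110 mm high, on the table to the right; origin under its centre. Leave it.
- drink_can: Blue can, 66 mm diameter, 115 mm high, on the table to the left; origin under its centre. Leave it.
- bowl: Steel bowl, 190 mm diameter, 70 mm high, on the table to the left; origin under its centre. Leave it.
- spatula: Spatula, 260 mm long, lying on the table far to the right; origin under its middle. Leave it.
Not all that is in view belongs to the job. What is shaped like the pizza_wheel but blue is not meant.

How it is judged:
On the way, in this order (a step that is already met when the one before it is completed fails the run):
1. the pizza wheel lies inside the chest, let go (x of pizza_wheel in the frame of chest between -0.155 and 0.155 m and y of pizza_wheel in the frame of chest between 0.01 and 0.22 m and z of pizza_wheel in the frame of chest below 0.11 m and linear speed of pizza_wheel below 0.05 m/s and contact force between the fingers and pizza_wheel below 0.1 N), for 0.2 s.
2. the lid is shut (value of joint lid below 0.035 rad), for 0.2 s.
3. the bolt is fully across (value of joint lid below 0.035 rad and value of joint bolt above 0.064 m), for 0.1 s.
4. the handle is turned down into the notch (all of step 3 and value of joint bolt_handle above 1.35 rad), for 0.2 s.
At the end, for the whole second after the job is handed in: The pizza wheel lies at rest in the chest's bay, the lid is shut (within 0.035 rad), the bolt is across (past 64 of 70 mm), its handle is turned down in the notch (past 1.35 rad), and everything is let go (all of step 4 and x of pizza_wheel in the frame of chest between -0.155 and 0.155 m and y of pizza_wheel in the frame of chest between 0.01 and 0.22 m and z of pizza_wheel in the frame of chest below 0.11 m and linear speed of pizza_wheel below 0.05 m/s); the robot touches nothing.
It fails at once if the pizza wheel is dropped or thrown (faster than 0.9 m/s while not held, a fall of about 4 cm) (linear speed of pizza_wheel above 0.9 m/s and contact force between the fingers and pizza_wheel below 0.2 N).
It fails at once if a bystander is shifted by more than 40 mm or tipped by more than 0.5 rad (distance of any of pepper_mill, shaker, tin, oil_bottle, sauce_jar, drink_can, bowl, spatula from where it was at the start of the episode above 0.04 m or angle between any of pepper_mill, shaker, tin, oil_bottle, sauce_jar, drink_can, bowl, spatula's own z axis and vertical above 0.5 rad).
It also fails if it takes over 72 s, if anything falls off the work surface, if the arm or the gripper's body presses on something with over 40 N, if the wrist force passes 120 N, or if a joint passes its speed limit or range.

ROBOT

A 6-joint arm with a two-finger parallel gripper is mounted at the origin on the work surface. World frame = base frame: x ahead of the robot, y to its left, z up, the work surface at z = 0. Lengths are in m, angles in rad, forces in N, time in s.
With the tool pointing down it reaches from about 0.35 to 0.975 m from the base axis. Payload 17.4 kg.
Tool frame: the origin (TCP) lies midway between the tips of the shut fingers; the grasp point (between the pads) lies 19 mm behind it (bot.pinch_z is the distance from the TCP to the grasp point, in m); z points along the fingers, y is the direction in which the jaws open and shut (so a half turn about z gives the same grasp; the last joint's range is limited). The gripper opens to 85 mm and grips with 20 to 120 N. Pads are 22 mm wide; open, the fingers measure 114 mm over their backs; the gripper's body (76 mm by 85 mm) begins 54 mm behind the grasp point. The pads swing forward as they close: fully open they stand 13 mm farther back than shut.
Start: joints at [-1.269, 0.116, 1.442, -0, 1.584, -0.038], TCP at [0.225, -0.636, 0.231] pointing down, gripper open.
Joint ranges: [-2.83, 2.83], [-0.83, 2.19], [0.07, 2.5], [-1.14, 4.28], [0.01, 3], [-2.97, 2.97]. Speed limits (rad/s): [1.89, 1.89, 2.22, 3.14, 3.14, 3.14].

INTERFACE

Orientations are given as a rotation vector (axis times angle).
In Python, from plant import get_obs, viewer, workorder, bot gives the robot as it stands. The module is installed in compiled form; this text tells all that it offers.
- The arm moves only by the shell command python3 -m inch 'ROWS' [FORCE]. ROWS is JSON, a list that holds one entry, the list of rows, each a list of 5 numbers: the finger opening in mm, from 0 to 85.4, then the shift along the tool's x, y, z in mm, then the turn about the tool's z in degrees. In form: [[[grip, x, y, z, roll], ...]]. A call has 1 to 10 rows; each row shifts and turns the commanded pose from where the row before left it, along the tool's axes as they then stand; what a row does not reach is not made up. A row lasts 1/8 s, in which the tool goes at most 62.5 mm and 10.7 degrees, less where a joint would pass 70% of its speed; a pose out of reach is approached as far as the arm can. A call is refused whole if a number of a shift passes 62.5 or a number of a turn 10.7, either way. A call with a gripper value outside its range is refused whole. The fingers move at their own pace and stop on an object; FORCE is the grip in N (left out, the last holds). Time passes only in rows, so rows that do not move let the fingers close. It gives the time, the measured TCP pose, the force and the opening at its end, in the units of the state.
- get_obs(): the state, without advancing time (a new reading comes with each control period).
- viewer.capture(name): name is "scene" or "top" or "wrist"; returns the picture (384x512x3 uint8, red, green, blue); there is no depth.
- viewer.camera_model(name): a dict with "fx", "fy", "cx", "cy" (pixels), "rvec" (rotation vector, rad) and "tvec" (3), from world to camera coordinates, as OpenCV has them. Camera axes: x right, y down, z forward; pixel columns grow to the right and rows downward; lengths in m; the calibration is good to about 2 mm. A picture is of the moment at which its call begins: read the wrist's pose just before it. camera_model takes no time and is no camera call; for the wrist camera it gives the pose at the moment of the call.
- workorder.hand_in(): hands the job in, once; it reports no verdict.
The state is a dict: "t": time; "joint_positions": joint angles; "qd": joint speeds; "effort": joint torques, N m; "tcp_pos": TCP position; "eef_rot": TCP orientation; "ft_force": force on the tool from outside, world axes, zero at the start; "torque": the same for the moment, N m; "gripper_width": finger opening in m.
Only numpy, scipy, OpenCV 4.12 (cv2) and the standard library are available. Lean on these libraries where they do the work, as an engineer would, in place of code of your own. Each camera call takes 0.05 s, during which the arm holds its last target.

## Working session

There is one attempt and no reset: what is moved stays moved. The work goes in short steps, Python scripts to look and compute and a shell command to move; the robot and the scene stay as the last step left them, time stands still between calls to the robot, and variables do not carry over. Pictures are saved under pics/ and viewed, and the job is handed in when it is done.

```bash
mkdir -p pics; ls; python3 - <<'E'
from plant import get_obs, viewer, workorder, bot
import cv2
o=get_obs(); print(o)
print([a for a in dir(bot) if a[0]!='_'], bot.pinch_z)
for n in ("scene","top","wrist"):
    m=viewer.camera_model(n); print(n,m)
    cv2.imwrite(f"pics/{n}0.png",viewer.capture(n)[:,:,::-1])
E
```

```text
pics
{'t': 0.0, 'joint_positions': array([-1.26886151e+00,  1.16494180e-01,  1.44226786e+00,  2.23689543e-05,
        1.58398357e+00, -3.78318822e-02]), 'qd': array([-0.00120707, -0.00026793, -0.00060584,  0.00118978,  0.00092644,
        0.00081883]), 'effort': array([ 1.94628534e-03, -7.31987572e+01, -6.32492137e+01,  1.38142741e-05,
        6.27988949e-03,  1.63267586e-07]), 'tcp_pos': array([ 0.22487743, -0.63624235,  0.23055503]), 'eef_rot': array([-3.09523839e+00, -5.30947546e-01,  2.03555402e-04]), 'ft_force': array([-0.76226375,  0.07971068,  0.56887571]), 'torque': array([ 0.02776604, -0.04954318,  0.00028983]), 'gripper_width': 0.08522430232333413}
['IKError', 'pinch_z'] 0.0187
scene {'fx': 434.7310083842926, 'fy': 434.7310083842926, 'cx': 254.39836581439522, 'cy': 193.92320973076497, 'rvec': array([ 1.31922209,  2.42841315, -0.76371905]), 'tvec': array([ 0.3390583 , -0.27986798,  1.73155766])}
top {'fx': 433.5397556036155, 'fy': 433.5397556036155, 'cx': 254.3847238894382, 'cy': 192.1124006832747, 'rvec': array([ 2.12649143, -2.15198703,  0.1700671 ]), 'tvec': array([-0.0558108 ,  0.53272295,  1.69702981])}
wrist {'fx': 314.82991254598056, 'fy': 314.82991254598056, 'cx': 254.15686906442554, 'cy': 188.5900299538271, 'rvec': array([-2.37197368,  1.6772387 ,  0.23650829]), 'tvec': array([-0.6754588 , -0.03760843,  0.37886615])}
```

View pics/scene0.png

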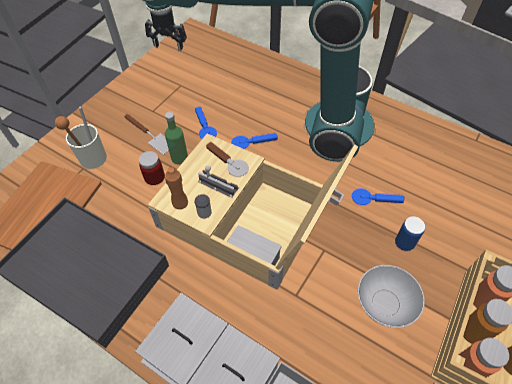

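View pics/top0.png

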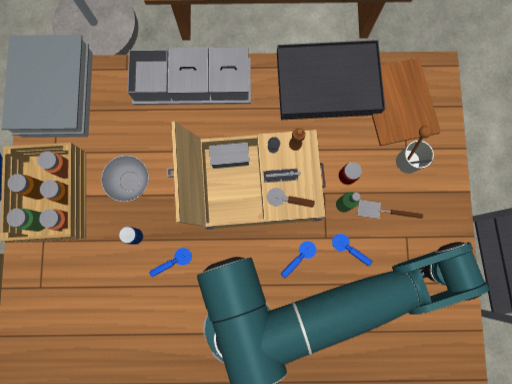

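View pics/wrist0.png

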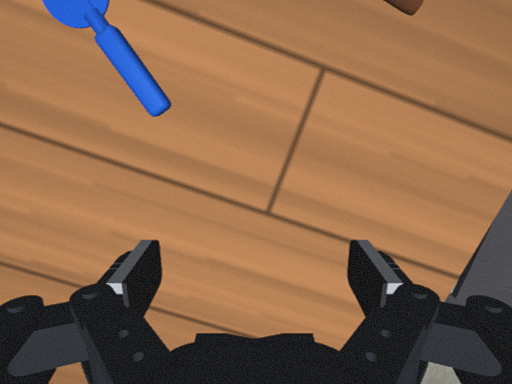

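The top view shows the chest around (200–324, 125–227). The lid is open at the left, near x≈180. The pizza wheel's blade is at (277,197) and its handle runs to (313,202). The bolt is at (282,175), the mill at (298,137), the shaker at (273,145), and there are three blue decoys on the table. I'll zoom in next.

```bash
python3 - <<'E'
import cv2
a=cv2.imread("pics/top0.png")[110:240,160:335]; cv2.imwrite("pics/top0z.png",cv2.resize(a,None,fx=4.5,fy=4.5,interpolation=cv2.INTER_CUBIC))
a=cv2.imread("pics/scene0.png")[125:295,140:365]; cv2.imwrite("pics/scene0z.png",cv2.resize(a,None,fx=3.5,fy=3.5,interpolation=cv2.INTER_CUBIC))
E
```

```text
(no output)
```

View pics/top0z.png

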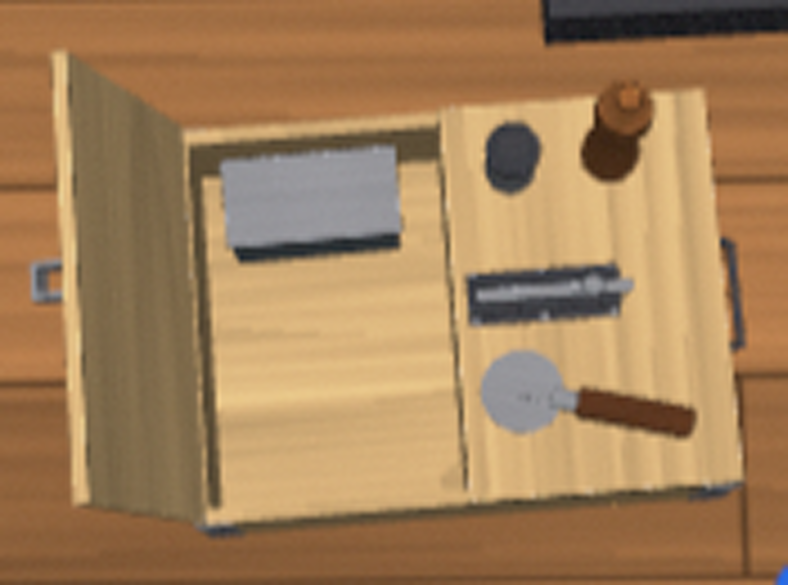

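View pics/scene0z.png

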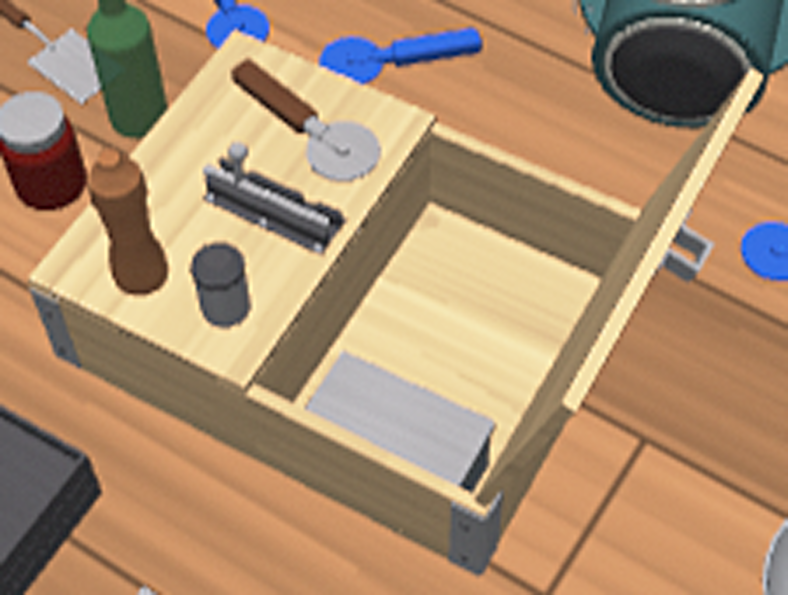

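```bash
cat > h.py <<'E'
import numpy as np, cv2
from scipy.spatial.transform import Rotation as R
from scipy.optimize import least_squares
from plant import get_obs, viewer, workorder, bot
def proj(m,P):
    P=np.atleast_2d(P).astype(float)
    K=np.array([[m['fx'],0,m['cx']],[0,m['fy'],m['cy']],[0,0,1]])
    return cv2.projectPoints(P,m['rvec'],m['tvec'],K,None)[0][:,0]
def ray(m,uv):
    Rm=R.from_rotvec(m['rvec']).as_matrix()
    d=Rm.T@np.array([(uv[0]-m['cx'])/m['fx'],(uv[1]-m['cy'])/m['fy'],1.])
    return -Rm.T@np.array(m['tvec']), d
def plane(m,uv,z):
    c,d=ray(m,uv); return c+d*(z-c[2])/d[2]
def tri(l):
    A=np.zeros((3,3));b=np.zeros(3)
    for m,uv in l:
        c,d=ray(m,uv);d=d/np.linalg.norm(d);M=np.eye(3)-np.outer(d,d);A+=M;b+=M@c
    return np.linalg.solve(A,b)
def un(uv,s,off): return (np.array(uv)+.5)/s-.5+np.array(off)
E
python3 - <<'E'
from h import *
T=viewer.camera_model("top");S=viewer.camera_model("scene")
t=lambda *uv:un(uv,4.5,(160,110)); s=lambda *uv:un(uv,3.5,(140,125))
d=[(T,t(704,90),(.17,-.23,.14)),(T,t(743,484),(-.17,-.23,.14)),(T,t(443,110),(.17,0,.14)),(T,t(467,498),(-.17,0,.14)),
(S,s(235,30),(-.17,-.23,.14)),(S,s(32,283),(.17,-.23,.14)),(S,s(248,386),(.17,0,.14)),(S,s(435,120),(-.17,0,.14))]
W=lambda p,P:R.from_euler('z',p[2]).apply(P)+[p[0],p[1],0]
f=lambda p:np.concatenate([proj(m,W(p,P))[0]-uv for m,uv,P in d])
r=least_squares(f,[.6,0,0],loss='soft_l1');print(r.x,np.round(r.fun.reshape(-1,2),1))
p=r.x
C=lambda P:R.from_euler('z',-p[2]).apply(np.array(P)-[p[0],p[1],0])
# wheel blade centre & handle end; knob; lid edge
for n,uv in(("blade",t(522,391)),("hend",t(692,424)),("ferrule",t(580,400))):print(n,plane(T,uv,.151),C(plane(T,uv,.151)))
for n,uv in(("blade",s(344,151)),("hend",s(240,70))):print(n,plane(S,uv,.151),C(plane(S,uv,.151)))
k=tri([(T,t(627,285)),(S,s(238,152))]);print("knob",k,C(k))
for n,a,b in(("lidnear",t(82,502),s(755,75)),("lidfar",t(60,52),s(573,405))):
    k=tri([(T,a),(S,b)]);print(n,k,C(k))
for n,uv,z in(("mill",t(627,95),.172+.14),("shaker",t(512,148),.222),):print(n,C(plane(T,uv,z)))
E
```

```text
[ 0.57538306 -0.08468487  0.06538052] [[-0.2 -0.4]
 [ 0.2 -0.7]
 [-1.4 -0.4]
 [ 0.4  0.9]
 [ 0.5 -0. ]
 [-0.9 -1.3]
 [-0.5  0.8]
 [ 1.  -1.1]]
blade [ 0.49704994 -0.14142293  0.151     ] [-0.08187267 -0.05149903  0.151     ]
hend [ 0.46762815 -0.28220152  0.151     ] [-0.12042923 -0.19005459  0.151     ]
ferrule [ 0.48889409 -0.18958578  0.151     ] [-0.09315777 -0.09902612  0.151     ]
blade [ 0.49640619 -0.14286617  0.151     ] [-0.08260934 -0.05289712  0.151     ]
hend [ 0.46871048 -0.28423817  0.151     ] [-0.11948227 -0.1921576   0.151     ]
knob [ 0.57363568 -0.21830236  0.18342138] [-0.0104734  -0.13321785  0.18342138]
lidnear [0.38946325 0.18630777 0.3597312 ] [-0.16781756  0.28256053  0.3597312 ]
lidfar [0.72436679 0.2095858  0.36259712] [0.16789129 0.28390825 0.36259712]
mill [ 0.11780295 -0.14177588  0.312     ]
shaker [ 0.10748354 -0.05605556  0.222     ]
```

```bash
cat >> h.py <<'E'
CH=np.array([0.5754,-0.0847,0.0654])
def toW(P): return R.from_euler('z',CH[2]).apply(P)+[CH[0],CH[1],0]
def toC(P): return R.from_euler('z',-CH[2]).apply(np.array(P)-[CH[0],CH[1],0])
def st():
    o=get_obs();M=R.from_rotvec(o['eef_rot']).as_matrix();p=o['tcp_pos']
    print("t %.2f tcp"%o['t'],np.round(p*1e3,1),"chest",np.round(toC(p)*1e3,1),"jaw yaw chest(deg)",round(np.degrees(np.arctan2(M[1,1],M[0,1])-CH[2]),2),"tilt",np.round(M[:,2],3),"F",np.round(o['ft_force'],1),"w",round(o['gripper_width']*1e3,1),"q",np.round(o['joint_positions'],2))
    return p,M
def goto(Wt=None,Ct=None,jaw=None):
    """shift in tool axes for a target; jaw = wanted jaw(y) axis yaw in chest frame deg (mod 180)"""
    p,M=st()
    if Ct is not None: Wt=toW(Ct)
    print("shift tool now (mm)",np.round(M.T@(np.array(Wt)-p)*1e3,1))
    if jaw is not None:
        cur=np.degrees(np.arctan2(M[1,1],M[0,1])-CH[2]); d=(jaw-cur+90)%180-90   # world turn
        print("roll tool deg",round(-d,2),"(tool z down)")
        M2=R.from_euler('z',d,degrees=True).as_matrix()@M
        print("shift tool after roll",np.round(M2.T@(np.array(Wt)-p)*1e3,1))
E
python3 - <<'E'
from h import *
T=viewer.camera_model("top");S=viewer.camera_model("scene");Wm=viewer.camera_model("wrist")
t=lambda *uv:un(uv,4.5,(160,110)); s=lambda *uv:un(uv,3.5,(140,125))
k=tri([(T,t(593,283)),(S,s(238,152))]);print("knob",k,toC(k))
p,M=st(); print(M)
c=ray(Wm,(254,188))[0]; print("cam in tool mm",M.T@(c-p)*1e3)
he=(np.array([.4676,-.2822])+[.4687,-.2842])/2; bl=(np.array([.49705,-.1414])+[.4964,-.1429])/2
a=(bl-he)/np.linalg.norm(bl-he);yaw=np.degrees(np.arctan2(a[1],a[0])-CH[2]);o=bl-.055*a
print("wheel axis chest yaw",yaw,"origin",o,toC([*o,.151]),np.linalg.norm(bl-he))
goto(Wt=[*o,.30],jaw=yaw-90)
E
```

```text
knob [ 0.57837842 -0.19880533  0.19914606] [-0.00448512 -0.11405605  0.19914606]
t 0.15 tcp [ 224.9 -636.3  230.7] chest [-385.8 -527.5  230.7] jaw yaw chest(deg) -74.28 tilt [-0.     0.001 -1.   ] F [-0.1  0.9  0.7] w 85.6 q [-1.27  0.12  1.44 -0.    1.58 -0.04]
[[ 9.42826132e-01  3.33284878e-01 -2.74398642e-04]
 [ 3.33284989e-01 -9.42825735e-01  8.65370016e-04]
 [ 2.97046383e-05 -9.07346414e-04 -9.99999588e-01]]
cam in tool mm [  68.10720513    0.81651514 -143.33590049]
wheel axis chest yaw 74.80043101417988 origin [ 0.48580452 -0.19605495] [-0.09668136 -0.10526152  0.151     ] 0.14391536792504128
t 0.15 tcp [ 224.9 -636.3  230.7] chest [-385.8 -527.5  230.7] jaw yaw chest(deg) -74.28 tilt [-0.     0.001 -1.   ] F [-0.1  0.9  0.7] w 85.6 q [-1.27  0.12  1.44 -0.    1.58 -0.04]
shift tool now (mm) [ 392.7 -328.2  -69. ]
roll tool deg -59.08 (tool z down)
shift tool after roll [483.3 168.2 -69.4]
```

```bash
python3 -m inch '[[[85,0,0,-35,0],[85,0,0,-35,-9.8],[85,0,0,0,-9.9],[85,0,0,0,-9.9],[85,0,0,0,-9.9],[85,0,0,0,-9.8],[85,0,0,0,-9.8],[85,0,0,0,0]]]' 40; python3 -c "
from h import *
goto(Wt=[.4858,-.196,.30],jaw=74.8-90)"
```

```text
t: 1.15
tcp_pos: [0.225, -0.6364, 0.301]
eef_rot: [-2.432, -1.988, -0.0]
ft_force: [-0.2, 0.0, -0.2]
gripper_width: 0.0849
t 1.15 tcp [ 225.  -636.4  301. ] chest [-385.7 -527.6  301. ] jaw yaw chest(deg) -15.23 tilt [-0.  0. -1.] F [-0.2  0.  -0.2] w 84.9 q [-1.27  0.11  1.34  0.    1.7  -1.07]
shift tool now (mm) [483.5 167.9   1.2]
roll tool deg -0.03 (tool z down)
shift tool after roll [483.4 168.2   1.2]
```

```bash
python3 -m inch '[[[85,30,13,0,0],[85,45,19,0,0],[85,45,19,0,0],[85,45,19,0,0],[85,45,19,0,0],[85,45,19,0,0],[85,45,19,0,0],[85,45,19,0,0],[85,45,16,0,0],[85,30,0,0,0]]]'; python3 - <<'E'
from h import *
m=viewer.camera_model("wrist");st()
im=viewer.capture("wrist")[:,:,::-1];cv2.imwrite("pics/w1.png",im)
import pickle;pickle.dump(m,open("w1.pkl","wb"))
for n,x in(("org",0),("blade",.055),("end",-.09)):
    a=np.radians(74.8)+CH[2];print(n,proj(m,[[.4858+x*np.cos(a),-.196+x*np.sin(a),.151]]))
E
```

```text
t: 2.4
tcp_pos: [0.4679, -0.2551, 0.3011]
eef_rot: [-2.435, -1.985, -0.0]
ft_force: [-0.0, -0.6, 0.3]
gripper_width: 0.0846
t 2.40 tcp [ 467.9 -255.1  301.1] chest [-118.4 -163.   301.1] jaw yaw chest(deg) -15.39 tilt [-0.  0. -1.] F [-0.  -0.6  0.3] w 84.6 q [-0.55 -0.2   1.64  0.    1.71 -0.34]
org [[261.62540145 106.24611118]]
blade [[261.83106308  39.6798725 ]]
end [[261.33236515 201.09279483]]
```

View pics/w1.png

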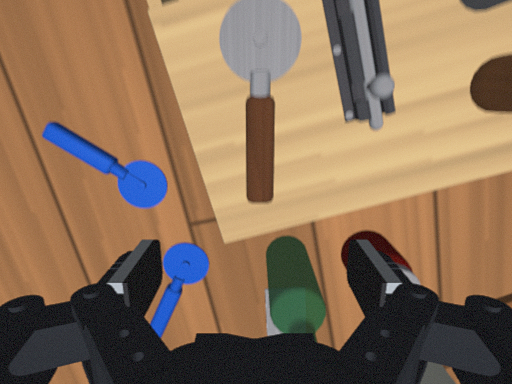

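The wrist view agrees to about 1 px: blade (260,40), handle end (260,202), knob (381,84). I'll grasp at x≈-4 mm of the wheel.

```bash
python3 -c "
from h import *
a=np.radians(74.8)+CH[2]
goto(Wt=[.4858-.004*np.cos(a)-.001*np.sin(a),-.196-.004*np.sin(a)+.001*np.cos(a),.144],jaw=74.8-90)"
```

```text
t 2.45 tcp [ 468.  -252.9  301.4] chest [-118.1 -160.9  301.4] jaw yaw chest(deg) -15.34 tilt [ 0.     0.001 -1.   ] F [1.6 2.8 0.7] w 85.2 q [-0.54 -0.21  1.64  0.    1.71 -0.34]
shift tool now (mm) [ 55.2   4.9 157.5]
roll tool deg -0.14 (tool z down)
shift tool after roll [ 55.1   5.1 157.5]
```

```bash
python3 -m inch '[[[85,28,3,0,0],[85,25,2,10,0],[85,0,0,40,0],[85,0,0,40,0],[85,0,0,30,0],[85,0,0,20,0],[85,0,0,0,0],[85,0,0,0,0]]]'; python3 -c "
from h import *
a=np.radians(74.8)+CH[2]
goto(Wt=[.4858-.004*np.cos(a)-.001*np.sin(a),-.196-.004*np.sin(a)+.001*np.cos(a),.144],jaw=74.8-90)"
```

```text
t: 3.45
tcp_pos: [0.4828, -0.2061, 0.1626]
eef_rot: [2.432, 1.987, 0.001]
ft_force: [0.4, 0.1, -0.1]
gripper_width: 0.0852
t 3.45 tcp [ 482.8 -206.1  162.6] chest [-100.3 -115.1  162.6] jaw yaw chest(deg) -15.23 tilt [ 0.001 -0.001 -1.   ] F [ 0.4  0.1 -0.1] w 85.2 q [-0.45 -0.19  1.85  0.    1.48 -0.25]
shift tool now (mm) [ 6.5 -0.1 18.6]
roll tool deg -0.03 (tool z down)
shift tool after roll [ 6.5 -0.1 18.6]
```

```bash
python3 -m inch '[[[85,6.5,0,9,0],[85,0,0,9,0],[85,0,0,0,0],[20,0,0,0,0],[20,0,0,0,0],[20,0,0,0,0],[20,0,0,0,0],[20,0,0,0,0]]]' 40; python3 - <<'E'
from h import *
st();cv2.imwrite("pics/w2.png",viewer.capture("wrist")[:,:,::-1])
E
```

```text
t: 4.45
tcp_pos: [0.4838, -0.1996, 0.1436]
eef_rot: [2.431, 1.989, 0.0]
ft_force: [-1.2, 0.4, 4.2]
gripper_width: 0.0251
t 4.45 tcp [ 483.8 -199.6  143.6] chest [ -98.9 -108.7  143.6] jaw yaw chest(deg) -15.18 tilt [ 0. -0. -1.] F [-1.2  0.4  4.2] w 25.1 q [-0.44 -0.18  1.87 -0.    1.45 -0.24]
```

View pics/w2.png

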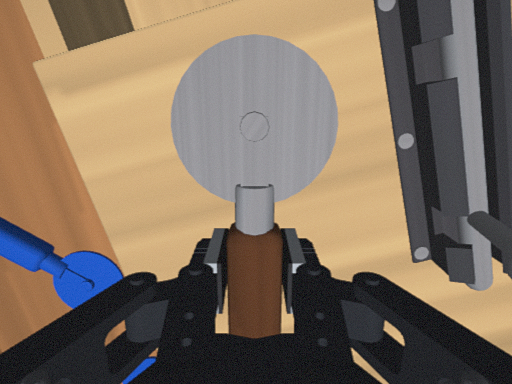

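```bash
python3 -m inch '[[[20,0,0,-15,0],[20,0,0,-20,0],[20,0,0,-20,0],[20,0,0,-10,-5],[20,0,0,0,-5.2],[20,0,0,0,-5],[20,0,0,0,0],[20,0,0,0,0]]]'; python3 -c "
from h import *
goto(Ct=[-.05,.101,.2],jaw=0)"
```

```text
t: 5.5
tcp_pos: [0.4838, -0.1995, 0.2089]
eef_rot: [2.149, 2.291, 0.0]
ft_force: [0.7, 0.0, -1.5]
gripper_width: 0.0251
t 5.50 tcp [ 483.8 -199.5  208.9] chest [ -98.9 -108.6  208.9] jaw yaw chest(deg) -0.09 tilt [ 0. -0. -1.] F [ 0.7  0.  -1.5] w 25.1 q [-0.44 -0.21  1.79  0.    1.56 -0.5 ]
shift tool now (mm) [209.7  48.6   8.9]
roll tool deg -0.09 (tool z down)
shift tool after roll [209.6  48.9   8.9]
```

```bash
python3 -m inch '[[[20,20,0,0,0],[20,30,0,0,0],[20,30,0,0,0],[20,30,0,0,0],[20,30,12,0,0],[20,30,14,0,0],[20,25,14,0,0],[20,15,9,0,0],[20,0,0,0,0],[20,0,0,0,0]]]'; python3 - <<'E'
from h import *
goto(Ct=[-.05,.101,.0165],jaw=0)
cv2.imwrite("pics/w3.png",viewer.capture("wrist")[:,:,::-1])
E
```

```text
t: 6.75
tcp_pos: [0.5185, 0.0128, 0.2083]
eef_rot: [-2.148, -2.293, 0.001]
ft_force: [-0.3, -0.1, -2.3]
gripper_width: 0.0251
t 6.75 tcp [518.5  12.8 208.3] chest [-50.4 101.  208.3] jaw yaw chest(deg) -0.0 tilt [-0. -0. -1.] F [-0.3 -0.1 -2.3] w 25.1 q [-0.02 -0.22  1.8  -0.    1.56 -0.09]
shift tool now (mm) [  0.    0.5 191.8]
roll tool deg -0.0 (tool z down)
shift tool after roll [  0.    0.5 191.8]
```

View pics/w3.png

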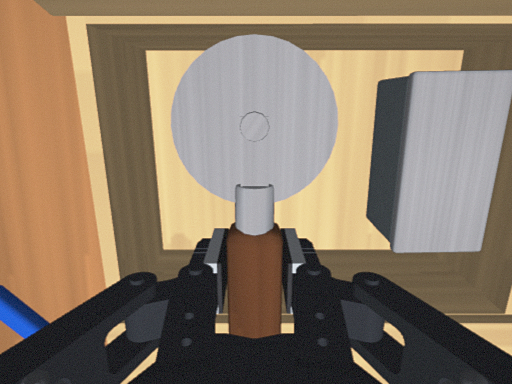

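```bash
python3 -m inch '[[[20,0,0,25,0],[20,0,0,30,0],[20,0,0,30,0],[20,0,0,30,0],[20,0,0,25,0],[20,0,0,20,0],[20,0,0,12,0],[20,0,0,8,0],[20,0,0,0,0],[20,0,0,0,0]]]'; python3 -c "
from h import *
goto(Ct=[-.05,.101,.0165],jaw=0)"
```

```text
t: 8.05
tcp_pos: [0.5192, 0.0132, 0.029]
eef_rot: [2.147, 2.293, 0.001]
ft_force: [-0.8, 0.0, -1.9]
gripper_width: 0.025
t 8.05 tcp [519.2  13.2  29. ] chest [-49.7 101.4  29. ] jaw yaw chest(deg) 0.03 tilt [ 0.001 -0.    -1.   ] F [-0.8  0.  -1.9] w 25.0 q [-0.02 -0.09  1.99  0.    1.24 -0.09]
shift tool now (mm) [-0.4 -0.3 12.5]
roll tool deg 0.03 (tool z down)
shift tool after roll [-0.4 -0.3 12.5]
```

```bash
python3 -m inch '[[[20,0,0,5,0],[20,0,0,4,0],[20,0,0,3,0],[20,0,0,1,0],[20,0,0,0,0],[20,0,0,0,0]]]'; python3 -c "
from h import *
st()"
```

```text
t: 8.8
tcp_pos: [0.5188, 0.0133, 0.0157]
eef_rot: [-2.147, -2.293, 0.0]
ft_force: [-3.2, -0.3, 5.3]
gripper_width: 0.0253
t 8.80 tcp [518.8  13.3  15.7] chest [-50.1 101.5  15.7] jaw yaw chest(deg) 0.02 tilt [-0.  0. -1.] F [-3.2 -0.3  5.3] w 25.3 q [-0.02 -0.08  2.    0.    1.22 -0.09]
```

```bash
python3 -m inch '[[[35,0,0,0,0],[60,0,0,0,0],[85,0,0,0,0],[85,0,0,0,0],[85,0,0,0,0],[85,0,0,0,0]]]'; python3 -m inch '[[[85,0,0,-15,0],[85,0,0,-35,0],[85,0,0,-50,0],[85,0,0,-60,0],[85,0,0,-60,0],[85,0,0,-60,0],[85,0,0,-30,0],[85,0,0,0,0]]]'; python3 - <<'E'
from h import *
st()
cv2.imwrite("pics/w4.png",viewer.capture("wrist")[:,:,::-1])
cv2.imwrite("pics/top4.png",viewer.capture("top")[:,:,::-1])
E
```

```text
t: 9.55
tcp_pos: [0.5188, 0.0132, 0.0153]
eef_rot: [-2.147, -2.293, 0.0]
ft_force: [-0.5, 0.6, -0.3]
gripper_width: 0.085
t: 10.55
tcp_pos: [0.519, 0.0132, 0.329]
eef_rot: [2.145, 2.291, 0.005]
ft_force: [0.7, 1.0, -0.7]
gripper_width: 0.0849
t 10.55 tcp [519.   13.2 329. ] chest [-49.9 101.4 329. ] jaw yaw chest(deg) 0.02 tilt [ 0.005 -0.    -1.   ] F [ 0.7  1.  -0.7] w 84.9 q [-0.02 -0.24  1.62  0.    1.75 -0.09]
```

View pics/w4.png

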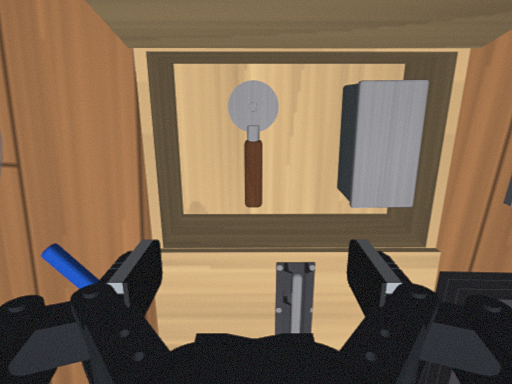

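View pics/top4.png

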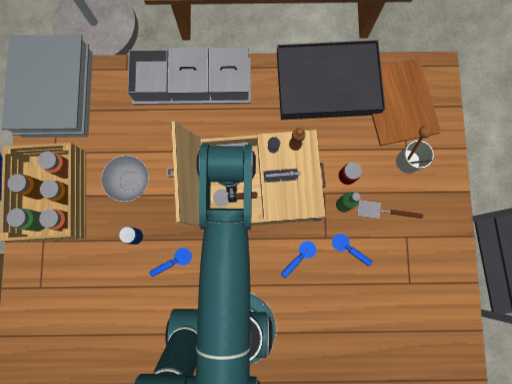

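The wheel lies in the bay (wrist view: blade (253,106), handle to (254,206)), clear of the tin, and the lid is still open. Next I'll go over the lid edge with the fingers shut.

```bash
python3 -m inch '[[[60,0,0,-40,0],[30,0,-7,-40,0],[0,10,-8,-10,0],[0,30,0,0,0],[0,40,0,0,0],[0,40,0,0,0],[0,40,0,0,0],[0,40,0,0,0],[0,19,0,0,0],[0,0,0,0,0]]]' 60; python3 -c "
from h import *
goto(Ct=[-.065,.320,.33],jaw=0)"
```

```text
t: 11.9
tcp_pos: [0.4891, 0.2315, 0.4142]
eef_rot: [-2.145, -2.295, 0.002]
ft_force: [0.5, -1.5, -0.9]
gripper_width: -0.0002
t 11.90 tcp [489.1 231.5 414.2] chest [-65.4 321.1 414.2] jaw yaw chest(deg) 0.11 tilt [-0.002 -0.001 -1.   ] F [ 0.5 -1.5 -0.9] w -0.2 q [ 0.39 -0.16  1.42 -0.    1.88  0.33]
shift tool now (mm) [-1.1  0.6 84.2]
roll tool deg 0.11 (tool z down)
shift tool after roll [-1.1  0.6 84.2]
```

```bash
python3 -m inch '[[[0,0,0,30,0],[0,0,0,34,0],[0,0,0,20,0],[0,-10,0,0,0],[0,-15,0,0,0],[0,-15,0,0,0],[0,-15,0,0,0],[0,-12,0,0,0],[0,-12,0,0,0],[0,0,0,0,0]]]' 60; python3 - <<'E'
from h import *
st()
cv2.imwrite("pics/s5.png",viewer.capture("scene")[:,:,::-1])
E
```

```text
t: 13.15
tcp_pos: [0.4947, 0.1509, 0.3314]
eef_rot: [2.148, 2.292, -0.001]
ft_force: [0.7, -0.7, -0.0]
gripper_width: -0.0001
t 13.15 tcp [494.7 150.9 331.4] chest [-65.1 240.4 331.4] jaw yaw chest(deg) -0.05 tilt [ 0.    -0.001 -1.   ] F [ 0.7 -0.7 -0. ] w -0.1 q [ 0.25 -0.24  1.62 -0.    1.76  0.18]
```

View pics/s5.png

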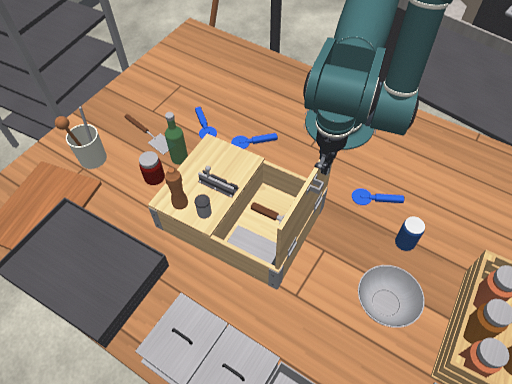

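```bash
python3 -m inch '[[[0,-16.6,0,2,0],[0,-16.4,0,2.2,0],[0,-16.2,0,3.6,0],[0,-15.8,0,5,0],[0,-15.3,0,6.3,0],[0,-14.7,0,7.7,0],[0,-14,0,8.9,0],[0,-13.1,0,10.1,0],[0,-12.3,0,11.1,0],[0,0,0,0,0]]]'; python3 - <<'E'
from h import *
st()
cv2.imwrite("pics/s6.png",viewer.capture("scene")[:,:,::-1][100:320,100:400])
E
```

```text
t: 14.45
tcp_pos: [0.5031, 0.017, 0.2729]
eef_rot: [-2.147, -2.291, 0.003]
ft_force: [0.2, 0.4, 0.6]
gripper_width: -0.0001
t 14.45 tcp [503.1  17.  272.9] chest [-65.5 106.2 272.9] jaw yaw chest(deg) -0.04 tilt [-0.002 -0.    -1.   ] F [0.2 0.4 0.6] w -0.1 q [-0.02 -0.27  1.74 -0.    1.67 -0.08]
```

View pics/s6.png

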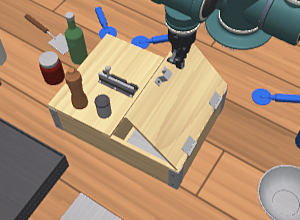

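The lid is following, at about 45°. I'll continue along the arc.

```bash
python3 -m inch '[[[0,-11.2,0,12,0],[0,-10,0,13.1,0],[0,-8.9,0,14,0],[0,-7.7,0,14.7,0],[0,-6.3,0,15.3,0],[0,-5,0,15.8,0],[0,-3.6,0,16,0],[0,-2.2,0,14,0],[0,0,0,8,0],[0,0,0,0,0]]]'; python3 -c "
from h import *
st()"
```

```text
t: 15.75
tcp_pos: [0.5068, -0.0367, 0.1509]
eef_rot: [-2.146, -2.293, 0.001]
ft_force: [0.6, 1.1, -0.1]
gripper_width: 0.0
t 15.75 tcp [506.8 -36.7 150.9] chest [-65.3  52.3 150.9] jaw yaw chest(deg) 0.03 tilt [-0.001  0.    -1.   ] F [ 0.6  1.1 -0.1] w 0.0 q [-0.12 -0.22  1.9   0.    1.47 -0.19]
```

```bash
python3 -m inch '[[[0,0,0,5,0],[0,0,0,4,0],[0,0,0,2,0],[0,0,0,1,0],[0,0,0,0,0]]]'; python3 -c "
from h import *
st()"
```

```text
t: 16.38
tcp_pos: [0.5072, -0.0369, 0.14]
eef_rot: [2.147, 2.293, 0.001]
ft_force: [-1.9, 0.6, 4.7]
gripper_width: 0.0001
t 16.38 tcp [507.2 -36.9 140. ] chest [-65.   52.2 140. ] jaw yaw chest(deg) 0.03 tilt [ 0.  0. -1.] F [-1.9  0.6  4.7] w 0.1 q [-0.12 -0.21  1.91  0.    1.45 -0.19]
```

```bash
python3 -m inch '[[[0,0,0,1,0],[0,0,0,1,0],[0,0,0,0,0],[0,0,0,0,0]]]'; python3 -m inch '[[[0,0,0,-30,0],[0,0,0,-50,0],[0,0,0,-50,0],[0,0,0,-50,0],[0,-30,0,-20,0],[0,-30,0,0,0],[0,0,0,0,0]]]'; python3 - <<'E'
from h import *
st()
m=viewer.camera_model("wrist");cv2.imwrite("pics/w7.png",viewer.capture("wrist")[:,:,::-1])
print("knob expect",proj(m,toW([[0,-.115,.197]])), "mill/shaker in toC")
a=viewer.capture("scene")[:,:,::-1];cv2.imwrite("pics/s7.png",a)
cv2.imwrite("pics/s7z.png",cv2.resize(a[125:295,140:365],None,fx=3.5,fy=3.5,interpolation=cv2.INTER_CUBIC))
E
```

```text
t: 16.88
tcp_pos: [0.5073, -0.0369, 0.1399]
eef_rot: [2.146, 2.293, 0.001]
ft_force: [-10.6, 1.3, 22.8]
gripper_width: 0.0003
t: 17.75
tcp_pos: [0.511, -0.0981, 0.3374]
eef_rot: [-2.149, -2.291, 0.0]
ft_force: [-0.2, -0.1, -0.0]
gripper_width: -0.0002
t 17.75 tcp [511.  -98.1 337.4] chest [-65.2  -9.2 337.4] jaw yaw chest(deg) -0.09 tilt [-0. -0. -1.] F [-0.2 -0.1 -0. ] w -0.2 q [-0.24 -0.23  1.6  -0.    1.77 -0.3 ]
knob expect [[319.78102721 276.34771326]] mill/shaker in toC
```

View pics/w7.png

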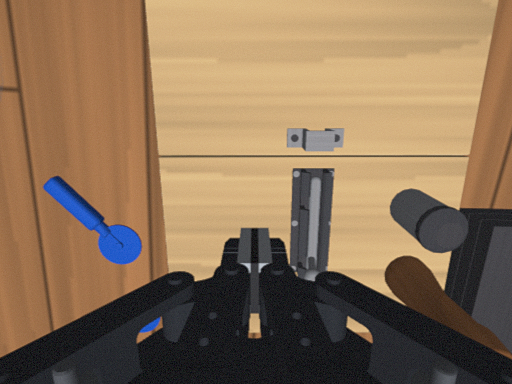

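View pics/s7z.png

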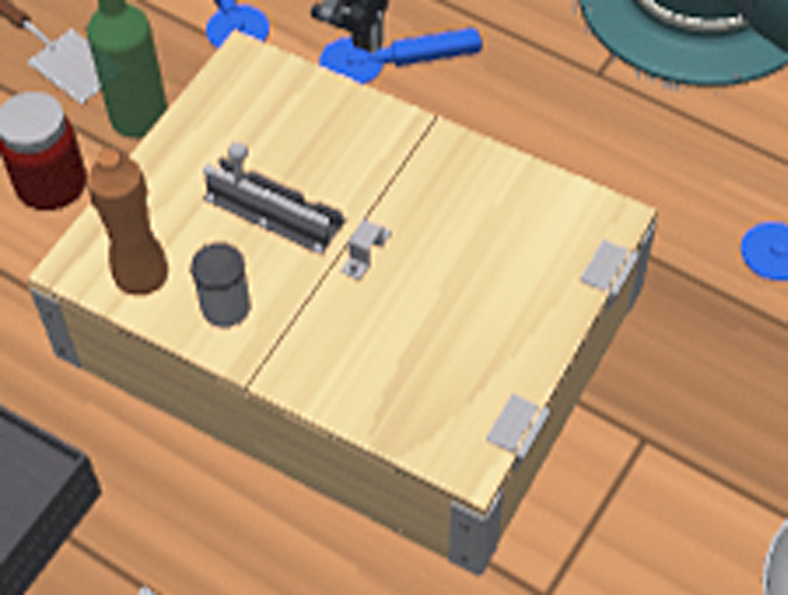

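```bash
python3 - <<'E'
from h import *
m=viewer.camera_model("wrist")
print(proj(m,toW([[0,.021,.169],[0,-.012,.167],[-.16,0,.14]])))
for uv,z in(((318,140),.169),((315,272),.197)):print(toC(plane(m,uv,z)))
S=viewer.camera_model("scene");print(toC(tri([(m,(315,272)),(S,un((238,152),3.5,(140,125)))])))
E
```

```text
[[321.75902853 140.39064771]
 [319.45532008 172.56948418]
 [168.80620126 156.30929965]]
[-0.00372836  0.02138475  0.169     ]
[-0.00501772 -0.10838704  0.197     ]
[-0.0048491  -0.11220171  0.19650185]
```

```bash
sed -i 's/^CH=.*/CH=np.array([0.5754-.0037,-0.0847-.0003,0.0654])/' h.py; python3 -m inch '[[[0,-30,13,0,0],[0,-40,17,0,0],[0,-40,17,0,0],[0,-31,14,0,0],[0,0,0,30,0],[0,0,0,40,0],[0,0,0,30,0],[0,0,0,10,0],[0,0,0,0,0]]]'; python3 - <<'E'
from h import *
goto(Ct=[0,-.150,.186],jaw=0)
m=viewer.camera_model("wrist");cv2.imwrite("pics/w8.png",viewer.capture("wrist")[:,:,::-1])
a=viewer.capture("scene")[:,:,::-1]
cv2.imwrite("pics/s8z.png",cv2.resize(a[75:245,140:365],None,fx=3.5,fy=3.5,interpolation=cv2.INTER_CUBIC))
E
```

```text
t: 18.98
tcp_pos: [0.5813, -0.233, 0.2278]
eef_rot: [-2.146, -2.294, -0.0]
ft_force: [-0.3, -0.1, 0.0]
gripper_width: -0.0001
t 18.98 tcp [ 581.3 -233.   227.8] chest [-1.000e-01 -1.483e+02  2.278e+02] jaw yaw chest(deg) 0.05 tilt [-0.  0. -1.] F [-0.3 -0.1  0. ] w -0.1 q [-0.42  0.01  1.56  0.    1.57 -0.49]
shift tool now (mm) [-1.7  0.1 41.8]
roll tool deg 0.05 (tool z down)
shift tool after roll [-1.7  0.1 41.8]
```

View pics/w8.png

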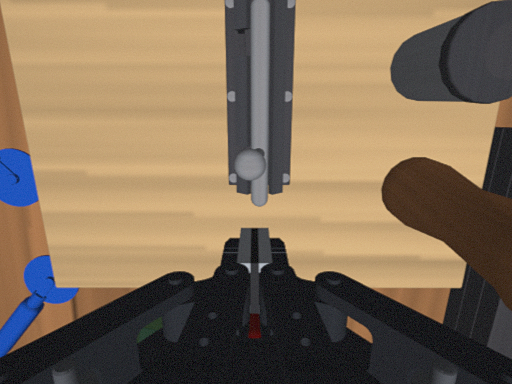

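View pics/s8z.png

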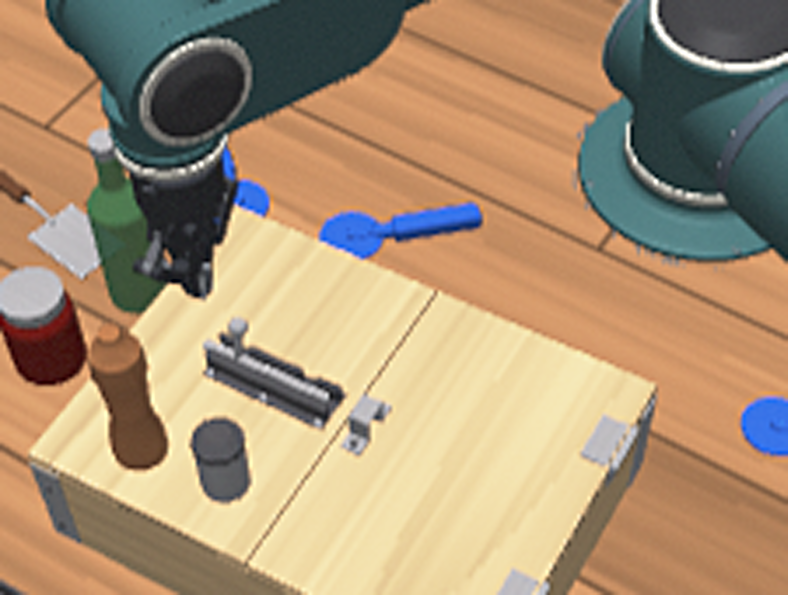

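```bash
python3 -m inch '[[[0,0,0,22,0],[0,0,0,20,0],[0,8,0,0,0],[0,10,0,0,0],[0,10,0,0,0],[0,10,0,0,0],[0,10,0,0,0],[0,10,0,0,0],[0,0,0,0,0]]]'; python3 - <<'E'
from h import *
goto(Ct=[0,-.065,.186],jaw=0)
m=viewer.camera_model("wrist");cv2.imwrite("pics/w9.png",viewer.capture("wrist")[:,:,::-1])
E
```

```text
t: 20.2
tcp_pos: [0.5774, -0.1747, 0.1858]
eef_rot: [-2.146, -2.294, -0.001]
ft_force: [-0.4, -0.1, -0.7]
gripper_width: -0.0001
t 20.20 tcp [ 577.4 -174.7  185.8] chest [ -0.2 -89.9 185.8] jaw yaw chest(deg) 0.07 tilt [ 0.  0. -1.] F [-0.4 -0.1 -0.7] w -0.1 q [-0.34 -0.02  1.66  0.    1.51 -0.4 ]
shift tool now (mm) [24.9  0.2 -0.2]
roll tool deg 0.07 (tool z down)
shift tool after roll [24.9  0.2 -0.2]
```

View pics/w9.png

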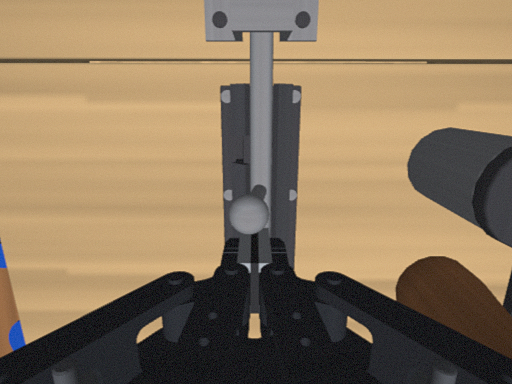

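```bash
python3 -m inch '[[[0,8,0,0,0],[0,8,0,0,0],[0,5,0,0,0],[0,3,0,0,0],[0,2,0,0,0],[0,0,0,0,0],[0,0,0,0,0]]]'; python3 - <<'E'
from h import *
goto(Ct=[0,-.065,.186],jaw=0)
m=viewer.camera_model("wrist");cv2.imwrite("pics/w10.png",viewer.capture("wrist")[:,:,::-1])
E
```

```text
t: 21.12
tcp_pos: [0.5756, -0.15, 0.1856]
eef_rot: [2.147, 2.293, -0.001]
ft_force: [-0.3, -5.5, 1.2]
gripper_width: -0.0003
t 21.12 tcp [ 575.6 -150.   185.6] chest [ -0.3 -65.2 185.6] jaw yaw chest(deg) 0.0 tilt [ 0.    -0.001 -1.   ] F [-0.3 -5.5  1.2] w -0.3 q [-0.3  -0.04  1.68 -0.    1.51 -0.36]
shift tool now (mm) [ 0.2  0.3 -0.4]
roll tool deg 0.0 (tool z down)
shift tool after roll [ 0.2  0.3 -0.4]
```

View pics/w10.png

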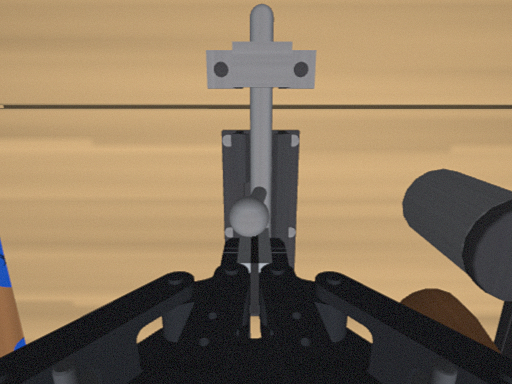

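```bash
python3 -m inch '[[[0,1,0,0,0],[0,0,0,0,0]]]';python3 -m inch '[[[0,1,0,0,0],[0,0,0,0,0]]]'
```

```text
t: 21.42
tcp_pos: [0.5756, -0.1496, 0.1857]
eef_rot: [2.147, 2.291, -0.002]
ft_force: [0.2, -9.0, 0.7]
gripper_width: 0.0002
t: 21.68
tcp_pos: [0.5756, -0.1492, 0.1857]
eef_rot: [2.147, 2.29, -0.003]
ft_force: [1.5, -15.4, 0.3]
gripper_width: 0.0003
```

```bash
python3 -m inch '[[[0,-12,0,0,0],[0,-8,0,-20,0],[0,0,0,-25,0],[0,0,20,0,0],[0,20,14,0,0],[0,19,0,0,0],[0,0,0,20,0],[0,0,0,21,0],[0,0,0,0,0],[0,0,0,0,0]]]'; python3 - <<'E'
from h import *
goto(Ct=[.033,-.045,.188],jaw=0)
m=viewer.camera_model("wrist");cv2.imwrite("pics/w11.png",viewer.capture("wrist")[:,:,::-1])
E
```

```text
t: 22.92
tcp_pos: [0.6081, -0.1269, 0.1897]
eef_rot: [-2.148, -2.293, 0.0]
ft_force: [0.2, -0.0, 0.4]
gripper_width: -0.0001
t 22.93 tcp [ 608.1 -126.9  189.7] chest [ 33.5 -44.2 189.7] jaw yaw chest(deg) -0.01 tilt [-0.  0. -1.] F [ 0.2 -0.   0.4] w -0.1 q [-0.25  0.01  1.62 -0.    1.51 -0.31]
shift tool now (mm) [-0.8 -0.5  1.7]
roll tool deg -0.01 (tool z down)
shift tool after roll [-0.8 -0.5  1.7]
```

View pics/w11.png

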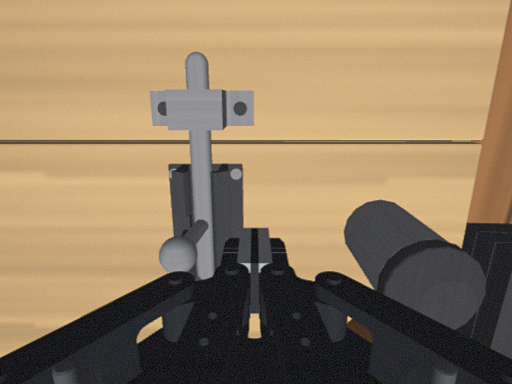

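```bash
python3 -m inch '[[[0,-1,-10,2,0],[0,0,-10,0,0],[0,0,-10,0,0],[0,0,-8,0,0],[0,0,-8,0,0],[0,0,0,0,0],[0,0,0,0,0]]]'; python3 - <<'E'
from h import *
goto(Ct=[-.042,-.045,.188],jaw=0)
m=viewer.camera_model("wrist");cv2.imwrite("pics/w12.png",viewer.capture("wrist")[:,:,::-1])
E
```

```text
t: 23.85
tcp_pos: [0.5624, -0.1305, 0.1876]
eef_rot: [2.147, 2.293, 0.0]
ft_force: [-0.0, 0.5, 0.0]
gripper_width: 0.0002
t 23.85 tcp [ 562.4 -130.5  187.6] chest [-12.3 -44.8 187.6] jaw yaw chest(deg) 0.02 tilt [ 0. -0. -1.] F [-0.   0.5  0. ] w 0.2 q [-0.27 -0.08  1.71 -0.    1.51 -0.34]
shift tool now (mm) [ -0.2 -29.7  -0.4]
roll tool deg 0.02 (tool z down)
shift tool after roll [ -0.2 -29.7  -0.4]
```

View pics/w12.png

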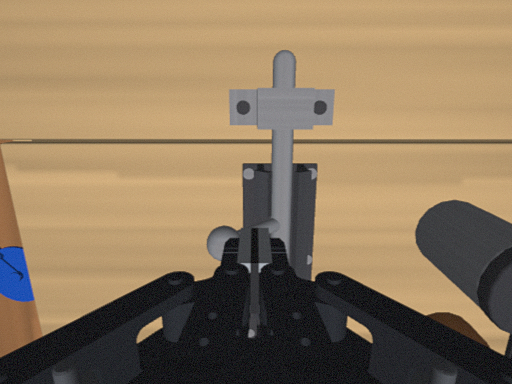

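```bash
python3 -m inch '[[[0,0,0,-14,0],[0,0,-15,0,0],[0,0,-14,0,0],[0,0,0,12,0],[0,0,0,10,0],[0,0,0,8,0],[0,0,0,6,0],[0,0,0,0,0],[0,0,0,0,0]]]'; python3 -c "
from h import *
goto(Ct=[-.042,-.045,.164])"
```

```text
t: 25.02
tcp_pos: [0.5251, -0.1333, 0.1627]
eef_rot: [-2.138, -2.279, 0.025]
ft_force: [-86.5, -4.9, 24.8]
gripper_width: 0.0001
t 25.02 tcp [ 525.1 -133.3  162.7] chest [-49.7 -45.1 162.7] jaw yaw chest(deg) -0.08 tilt [-0.023 -0.    -1.   ] F [-86.5  -4.9  24.8] w 0.1 q [-0.29 -0.14  1.8  -0.01  1.5  -0.36]
shift tool now (mm) [ 0.1  7.7 -1.5]
```

Unexpected 86 N sideways, so I'll back straight up and look.

```bash
python3 -m inch '[[[0,0,-6,-4,0],[0,0,-4,-15,0],[0,0,0,-25,0],[0,0,0,-20,0],[0,-20,0,0,0],[0,-20,0,0,0],[0,0,0,0,0]]]'; python3 - <<'E'
from h import *
goto(Ct=[-.042,-.045,.188],jaw=0)
m=viewer.camera_model("wrist");cv2.imwrite("pics/w13.png",viewer.capture("wrist")[:,:,::-1])
E
```

```text
t: 25.9
tcp_pos: [0.5258, -0.1747, 0.2282]
eef_rot: [-2.148, -2.29, 0.001]
ft_force: [-0.6, 0.6, -0.4]
gripper_width: 0.0001
t 25.90 tcp [ 525.8 -174.7  228.2] chest [-51.7 -86.6 228.2] jaw yaw chest(deg) -0.09 tilt [-0.002  0.    -1.   ] F [-0.6  0.6 -0.4] w 0.1 q [-0.37 -0.15  1.71 -0.    1.58 -0.43]
shift tool now (mm) [41.5  9.7 40.2]
roll tool deg -0.09 (tool z down)
shift tool after roll [41.5  9.8 40.2]
```

View pics/w13.png

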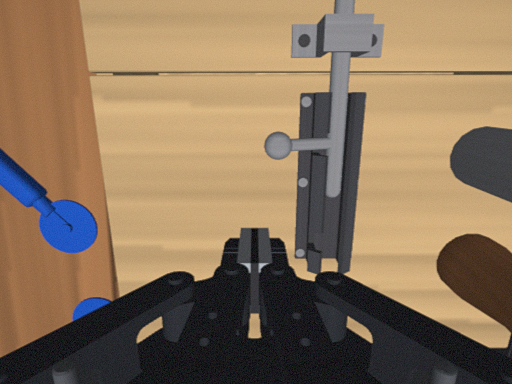

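```bash
python3 -m inch '[[[0,0,0,-50,0],[0,-40,0,-40,0],[0,-40,-40,0,0],[0,0,-40,0,0],[0,0,0,0,0],[0,0,0,0,0]]]'; python3 - <<'E'
from h import *
m=viewer.camera_model("wrist");st();im=viewer.capture("wrist")[:,:,::-1];cv2.imwrite("pics/w14.png",im)
for ph in (1.55,1.35,1.1,.8):print(ph,proj(m,toW([[-.042*np.sin(ph),-.045,.155+.042*np.cos(ph)]])))
print("axis",proj(m,toW([[0,-.045,.155],[0,.021,.169]])))
T=viewer.camera_model("top");S=viewer.camera_model("scene")
a=viewer.capture("scene")[:,:,::-1];b=viewer.capture("top")[:,:,::-1]
cv2.imwrite("pics/s14z.png",cv2.resize(a[125:295,140:365],None,fx=3.5,fy=3.5,interpolation=cv2.INTER_CUBIC))
cv2.imwrite("pics/s14.png",a);cv2.imwrite("pics/t14.png",b)
for ph in (1.55,1.35,1.1,.8):print(ph,(proj(S,toW([[-.042*np.sin(ph),-.045,.155+.042*np.cos(ph)]]))-[140,125])*3.5)
E
```

```text
t: 26.7
tcp_pos: [0.4517, -0.258, 0.3193]
eef_rot: [-2.147, -2.293, -0.0]
ft_force: [-0.4, 0.7, -0.4]
gripper_width: -0.0004
t 26.70 tcp [ 451.7 -258.   319.3] chest [-131.  -164.7  319.3] jaw yaw chest(deg) 0.02 tilt [ 0.  0. -1.] F [-0.4  0.7 -0.4] w -0.4 q [-0.57 -0.23  1.63  0.    1.74 -0.63]
1.55 [[355.6241064   38.78360478]]
1.35 [[359.76912033  37.03484477]]
1.1 [[367.8135981   34.82856164]]
0.8 [[381.28251359  32.36943935]]
axis [[402.24646565  38.97361024]
 [421.00051724 -54.98092592]]
1.55 [[329.33225465 177.54909127]]
1.35 [[328.31091987 172.83023201]]
1.1 [[325.74989503 168.99048655]]
0.8 [[320.97366794 167.76092784]]
```

View pics/w14.png

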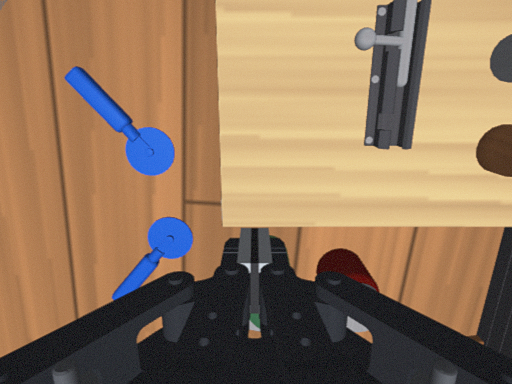

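View pics/s14z.png

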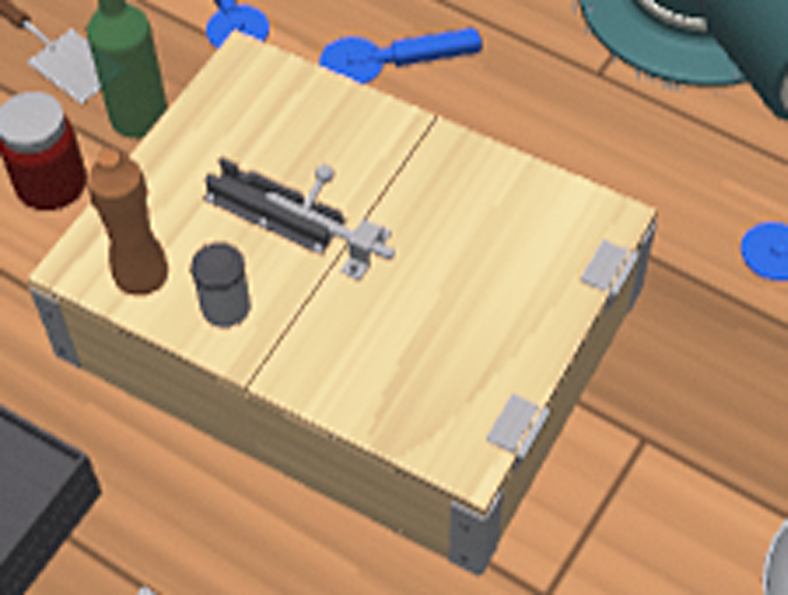

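View pics/t14.png

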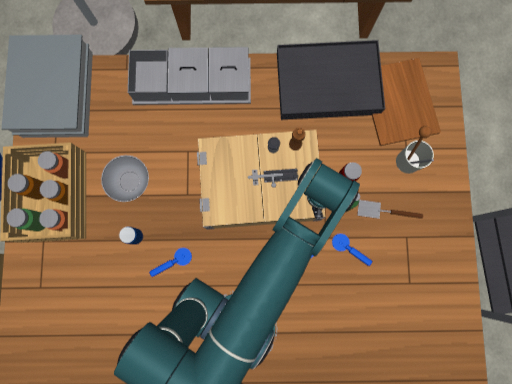

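The picture doesn't settle the angle. In the scene view the knob is at (324,173), which looks closer to 1.1–1.35 rad than fully level. I'll triangulate it.

```bash
python3 - <<'E'
from h import *
m=viewer.camera_model("wrist");S=viewer.camera_model("scene")
im=cv2.imread("pics/w14.png");cv2.imwrite("pics/w14z.png",cv2.resize(im[0:160,340:450],None,fx=5,fy=3.7,interpolation=cv2.INTER_CUBIC))
k=tri([(m,(366,39)),(S,un((324,173),3.5,(140,125)))]);print(toC(k))
for uv,z in(((404,39),.161),((366,39),.155),((366,39),.17)):print(uv,toC(plane(m,uv,z)))
E
```

```text
[-0.03667984 -0.04749867  0.16921461]
(404, 39) [-0.00094631 -0.04571871  0.161     ]
(366, 39) [-0.03230757 -0.04475547  0.155     ]
(366, 39) [-0.0371791  -0.04725684  0.17      ]
```

View pics/w14z.png

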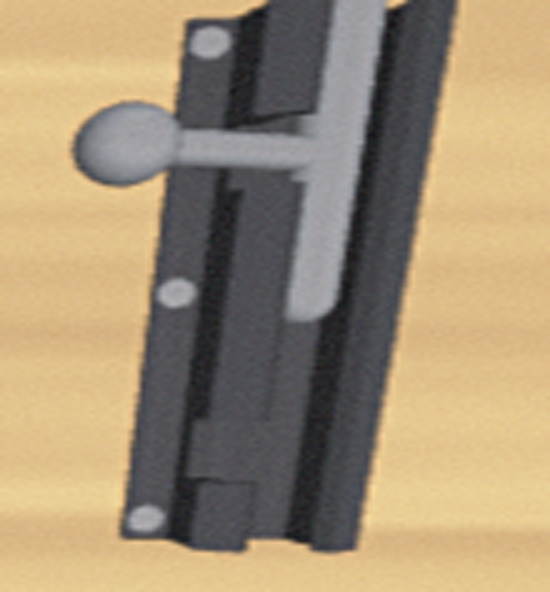

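The knob is at x=-37, z=169, which is about 1.2 rad, so it isn't fully down. I'll press it from above, centred on the ball.

```bash
python3 -m inch '[[[0,30,23,0,0],[0,30,23,0,0],[0,30,23,0,0],[0,29,23,0,0],[0,0,0,40,0],[0,0,0,45,0],[0,0,0,30,0],[0,0,0,15,0],[0,0,0,0,0],[0,0,0,0,0]]]'; python3 -c "
from h import *
goto(Ct=[-.039,-.0455,.165],jaw=0)"
```

```text
t: 28.1
tcp_pos: [0.536, -0.1334, 0.191]
eef_rot: [2.146, 2.292, 0.001]
ft_force: [-0.2, 0.1, 0.2]
gripper_width: 0.0001
t 28.10 tcp [ 536.  -133.4  191. ] chest [-38.8 -45.9 191. ] jaw yaw chest(deg) 0.03 tilt [ 0.002 -0.    -1.   ] F [-0.2  0.1  0.2] w 0.1 q [-0.29 -0.14  1.76  0.    1.52 -0.36]
shift tool now (mm) [ 0.4 -0.3 26. ]
roll tool deg 0.03 (tool z down)
shift tool after roll [ 0.4 -0.3 26. ]
```

```bash
python3 -m inch '[[[0,0,0,8,0],[0,0,0,5,0],[0,0,0,0,0]]]'; python3 -m inch '[[[0,0,0,5,0],[0,0,0,3,0],[0,0,0,0,0]]]';  python3 -m inch '[[[0,0,-1,3,0],[0,0,0,1,0],[0,0,0,0,0]]]'; python3 -c "
from h import *
st()"
```

```text
t: 28.48
tcp_pos: [0.5353, -0.1333, 0.1761]
eef_rot: [-2.147, -2.293, 0.0]
ft_force: [0.4, 0.2, 0.2]
gripper_width: 0.0001
t: 28.85
tcp_pos: [0.5354, -0.1333, 0.1682]
eef_rot: [-2.147, -2.293, 0.0]
ft_force: [-0.1, 0.1, 0.5]
gripper_width: 0.0002
t: 29.22
tcp_pos: [0.5344, -0.1334, 0.1646]
eef_rot: [2.147, 2.293, -0.0]
ft_force: [-1.0, -0.3, 1.5]
gripper_width: -0.0
t 29.23 tcp [ 534.4 -133.4  164.6] chest [-40.3 -45.8 164.6] jaw yaw chest(deg) 0.02 tilt [ 0. -0. -1.] F [-1.  -0.3  1.5] w -0.0 q [-0.29 -0.13  1.79 -0.    1.48 -0.36]
```

```bash
python3 -m inch '[[[0,0,0,1,0],[0,0,0,0,0]]]'; python3 -m inch '[[[0,0,0,0.8,0],[0,0,0,0,0]]]'; python3 -c "
from h import *
st()"
```

```text
t: 29.48
tcp_pos: [0.5345, -0.1334, 0.1641]
eef_rot: [2.147, 2.293, 0.0]
ft_force: [-3.2, 0.1, 6.8]
gripper_width: 0.0001
t: 29.72
tcp_pos: [0.5346, -0.1334, 0.1638]
eef_rot: [2.146, 2.293, 0.001]
ft_force: [-3.8, -0.3, 10.7]
gripper_width: 0.0001
t 29.73 tcp [ 534.6 -133.4  163.8] chest [-40.1 -45.9 163.8] jaw yaw chest(deg) 0.02 tilt [ 0.001 -0.    -1.   ] F [-3.8 -0.3 10.7] w 0.1 q [-0.29 -0.13  1.8  -0.    1.47 -0.36]
```

The finger reached the stop at z=163.8, and the ball top when level should be at 164. I'll retreat and check.

```bash
python3 -m inch '[[[0,0,0,-10,0],[0,0,0,-30,0],[0,0,0,-50,0],[0,0,0,-50,0],[0,-40,-20,-20,0],[0,-40,-30,0,0],[0,-40,-40,0,0],[0,0,0,0,0],[0,0,0,0,0],[0,0,0,0,0]]]'; python3 - <<'E'
from h import *
st();m=viewer.camera_model("wrist");im=viewer.capture("wrist")[:,:,::-1];cv2.imwrite("pics/w15.png",im)
for ph in (1.55,1.35,1.1):print(ph,proj(m,toW([[-.042*np.sin(ph)-.001,-.045,.155+.042*np.cos(ph)]])))
S=viewer.camera_model("scene")
a=viewer.capture("scene")[:,:,::-1];cv2.imwrite("pics/s15z.png",cv2.resize(a[125:295,140:365],None,fx=3.5,fy=3.5,interpolation=cv2.INTER_CUBIC))
cv2.imwrite("pics/t15.png",viewer.capture("top")[:,:,::-1])
E
```

```text
t: 30.98
tcp_pos: [0.4531, -0.2582, 0.3227]
eef_rot: [-2.146, -2.295, -0.0]
ft_force: [0.4, 0.3, -0.6]
gripper_width: -0.0001
t 30.98 tcp [ 453.1 -258.2  322.7] chest [-129.6 -165.1  322.7] jaw yaw chest(deg) 0.1 tilt [-0.  0. -1.] F [ 0.4  0.3 -0.6] w -0.1 q [-0.57 -0.23  1.63  0.    1.74 -0.63]
1.55 [[352.01566705  39.13983178]]
1.35 [[356.0071236   37.42296271]]
1.1 [[363.82017188  35.2626305 ]]
```

View pics/w15.png

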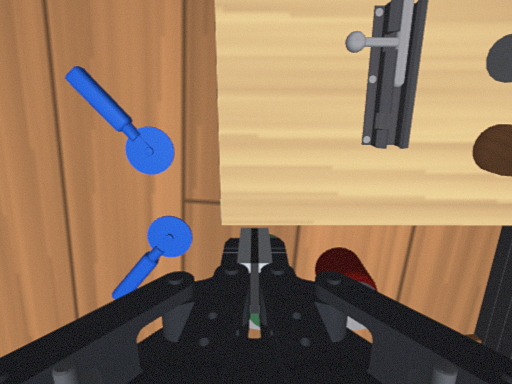

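View pics/s15z.png

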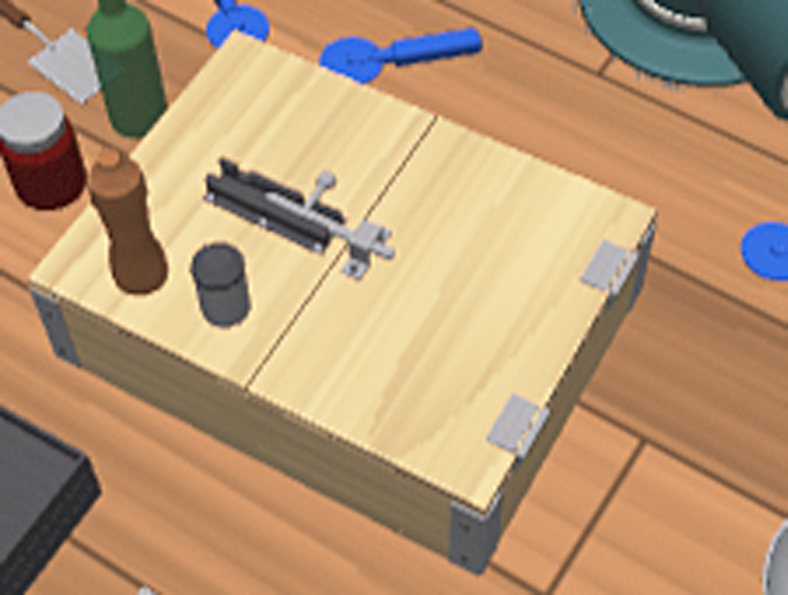

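View pics/t15.png

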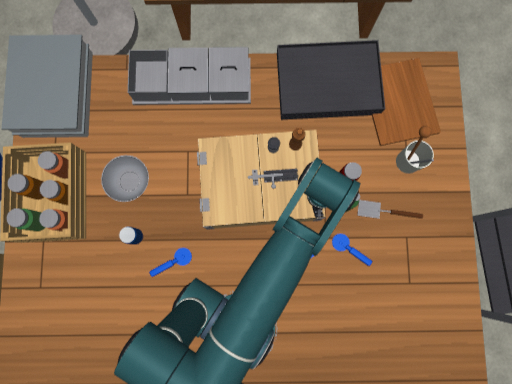

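```bash
python3 - <<'E'
from h import *
m=viewer.camera_model("wrist");S=viewer.camera_model("scene")
print(toC(tri([(m,(355,41.5)),(S,un((326,179),3.5,(140,125)))])))
o=proj(m,toW([[0,-.045,.155],[0,-.012,.167],[0,-.140,.167]]));print(o)
# rod tip beyond keeper in scene
print((proj(S,toW([[0,-.140,.155],[0,-.012,.155],[0,.021,.169]]))-[140,125])*3.5)
E
```

```text
[-0.03996096 -0.04775659  0.15620777]
[[399.44363376  39.26908862]
 [410.85131605  -6.26146906]
 [392.18490763 146.07230857]]
[[217.56561618 170.1048191 ]
 [336.85790038 225.1020011 ]
 [368.21290371 230.76207407]]
```

The knob is at z=156 mm, so the handle is level. The handle sits in the locking notch, the lid is flush and the bystanders haven't moved. Handing in.

```bash
python3 -c "
from h import *
workorder.hand_in(); st()"
```

```text
the job is handed in; nothing more can be done
the job is handed in; nothing more can be done
```

I packed and locked the chest and handed the job in at about 31 s of the 72 s allowed. I laid the pizza wheel down in the bay, shut the lid, slid the bolt through the keeper and turned its handle down. No verdict is reported.

**Last checks:**
- **Lid:** it looks flush in the pictures. When I pressed it shut, the force rose to 23 N with no further travel.
- **Bolt:** the rod is through the keeper. Pushing it met the stop, with force rising to 15 N. The knob measured about 3 mm short of the nominal position along the bolt. I put this down to the chest estimate being off by 2 mm or so, because the barrel end looked off by about the same.
- **Handle:** the knob measured 156 mm high, against 155 mm when level, so it is down in the locking notch.
- **Pizza wheel:** I last saw it lying flat and clear of the tin, before shutting the lid. It could not be seen afterwards.
- **Bystanders:** the ones in view looked unmoved in the last pictures. I did not measure them, the arm covered most of the oil bottle in the top view, and the tin is now under the lid.
- **Robot:** it was clear of everything at the end, with forces near zero.

**What went wrong on the way:** on the first push down, the finger slipped past the knob. The wrist force reached at least 86 N (the limit is 120 N), and the handle stopped at about 1.2 rad. I backed off, measured again and pressed from straight above the knob, which brought it level.

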